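# Put the dried chopping boards back in their rack

## Task

The red and the green chopping board have dried on their drip stands: put each one away in the rack, standing on its long edge with its lower edge fully down in the slot of the holder of its own colour, centred along the slot and leaning with the rods. Set them down without dropping them, and leave the blue board and everything else on the worktop as it is.

Things in the scene. Friction and masses are not known exactly. Their poses are not given: they have to be found in the camera images.
- board_red: Red plastic chopping board standing on its long edge: 9 mm thick (its x), 180 mm long (its y), 130 mm high (its z), about 0.2 kg, with a 32 x 12 mm hanging hole through one upper corner (y +46 to +78 mm, z +108 to +120 mm). Origin: middle of the lower edge. At the start it leans on a drip stand.
- board_red_top (a point): Middle of the red board's upper edge (130 mm up its z), where it can be pinched; turns with the board
- board_green: Green plastic chopping board standing on its long edge: 9 mm thick (its x), 180 mm long (its y), 130 mm high (its z), about 0.2 kg, with a 32 x 12 mm hanging hole through one upper corner (y +46 to +78 mm, z +108 to +120 mm). Origin: middle of the lower edge. At the start it leans on a drip stand.
- board_green_top (a point): Middle of the green board's upper edge (130 mm up its z), where it can be pinched; turns with the board
- board_blue: Blue plastic chopping board standing on its long edge: 9 mm thick (its x), 180 mm long (its y), 130 mm high (its z), about 0.2 kg, with a 32 x 12 mm hanging hole through one upper corner (y +46 to +78 mm, z +108 to +120 mm). Origin: middle of the lower edge. Already in the blue holder; it stays there.
- board_blue_top (a point): Middle of the blue board's upper edge
- holder_red: Red rack slot: coloured strip 46 x 216 (along y) x 4 mm with 4 steel rods, 7 mm thick, 54 mm high, at y = -55 and +55 mm, leaning 22 deg towards -x (robot side); 16 mm clear between the sides. Origin: centre of strip underside, z up. Slot midplane: through (0,0,4 mm) along (-0.375,0,0.927). Seated board: origin near (0,0,6 mm), leaning 22 to 28 deg. Slots lie 66 mm apart in x, in any order
- holder_green: Green rack slot: coloured strip 46 x 216 (along y) x 4 mm with 4 steel rods, 7 mm thick, 54 mm high, at y = -55 and +55 mm, leaning 22 deg towards -x (robot side); 16 mm clear between the sides. Origin: centre of strip underside, z up. Slot midplane: through (0,0,4 mm) along (-0.375,0,0.927). Seated board: origin near (0,0,6 mm), leaning 22 to 28 deg. Slots lie 66 mm apart in x, in any order
- holder_blue: Blue rack slot: coloured strip 46 x 216 (along y) x 4 mm with 4 steel rods, 7 mm thick, 54 mm high, at y = -55 and +55 mm, leaning 22 deg towards -x (robot side); 16 mm clear between the sides. Origin: centre of strip underside, z up. Slot midplane: through (0,0,4 mm) along (-0.375,0,0.927). Seated board: origin near (0,0,6 mm), leaning 22 to 28 deg. Slots lie 66 mm apart in x, in any order
- stand_1: White drip stand (one of two alike), base 125 x 150 x 10 mm, fixed. A board leans on it 32 deg from vertical, top towards -x (robot side), on two 8 mm rods at y = -55 and +55 mm reaching 78 mm up the board; a lip 14 mm high stops its lower edge on the +x side. Origin: on the worktop; the board's origin starts near x = 20, z = 12 mm. Either board may be on either side
- stand_2: White drip stand (one of two alike), base 125 x 150 x 10 mm, fixed. A board leans on it 32 deg from vertical, top towards -x (robot side), on two 8 mm rods at y = -55 and +55 mm reaching 78 mm up the board; a lip 14 mm high stops its lower edge on the +x side. Origin: on the worktop; the board's origin starts near x = 20, z = 12 mm. Either board may be on either side
- mug: White mug, 82 mm across, 95 mm high, a bystander; origin under its centre
- bowl: Blue bowl, 130 mm across, 55 mm high, a bystander; origin under its centre
- mill: White ceramic pepper mill, 56 mm across, 150 mm high, a bystander; origin under its centre
- carton: Yellow food packet, 70 x 90 x 170 mm high, a bystander; origin under its centre
- jar: Glass jar with a wooden cap, 70 mm across, 100 mm high, a bystander; origin under its centre
- tin: Red tin with a paper band, 72 mm across, 110 mm high, a bystander; origin under its centre
Mind the look-alikes: they are no part of the job. There is more than one size of the board_green; the job needs the smaller. Leave any yellow look-alike of the board_blue alone.

How it is judged (in metres and radians):
At the end, for the whole second after the job is handed in: Red, green and blue boards each stand at rest in their own colour's holder: origin under 12 mm above the holder's origin, within 9 mm across and 30 mm along the slot, top edge 34 to 72 mm to the robot's side and over 110 mm up, length within 0.14 rad of the slot (x of board_red in the frame of holder_red between -0.009 and 0.009 m and y of board_red in the frame of holder_red between -0.03 and 0.03 m and z of board_red in the frame of holder_red below 0.012 m and x of board_red_top in the frame of holder_red between -0.072 and -0.034 m and z of board_red_top in the frame of holder_red above 0.11 m and angle between the y axis of board_red and the y axis of holder_red, either way round below 0.14 rad and linear speed of each of board_red, board_green, board_blue below 0.02 m/s and x of board_green in the frame of holder_green between -0.009 and 0.009 m and y of board_green in the frame of holder_green between -0.03 and 0.03 m and z of board_green in the frame of holder_green below 0.012 m and x of board_green_top in the frame of holder_green between -0.072 and -0.034 m and z of board_green_top in the frame of holder_green above 0.11 m and angle between the y axis of board_green and the y axis of holder_green, either way round below 0.14 rad and x of board_blue in the frame of holder_blue between -0.009 and 0.009 m and y of board_blue in the frame of holder_blue between -0.03 and 0.03 m and z of board_blue in the frame of holder_blue below 0.012 m and x of board_blue_top in the frame of holder_blue between -0.072 and -0.034 m and z of board_blue_top in the frame of holder_blue above 0.11 m and angle between the y axis of board_blue and the y axis of holder_blue, either way round below 0.14 rad); the robot touches nothing.
It fails at once if a bystander (mug, bowl, mill, packet, jar, tin) is pushed more than 20 mm or tipped (distance of any of mug, bowl, mill, carton, jar, tin from where it was at the start of the episode above 0.02 m or angle between any of mug, bowl, mill, carton, jar, tin's own z axis and vertical above 0.3 rad).
It fails at once if the blue board is pushed or lifted more than 20 mm (distance of board_blue from where it was at the start of the episode above 0.02 m).
It fails at once if the red board is dropped (moves faster than 0.7 m/s out of the fingers) (linear speed of board_red above 0.7 m/s and contact force between the fingers and board_red below 0.1 N).
It fails at once if the green board is dropped (moves faster than 0.7 m/s out of the fingers) (linear speed of board_green above 0.7 m/s and contact force between the fingers and board_green below 0.1 N).
It also fails if it takes over 64 s, if anything falls off the work surface, if the arm or the gripper's body presses on something with over 40 N, if the wrist force passes 120 N, or if a joint passes its speed limit or range.

## Robot

A 6-joint arm with a two-finger parallel gripper is mounted at the origin on the work surface. World frame = base frame: x ahead of the robot, y to its left, z up, the work surface at z = 0. Lengths are in m, angles in degrees, forces in N, time in s.
With the tool pointing down it reaches from about 0.35 to 0.925 m from the base axis. Payload 6.4 kg.
Tool frame: the origin (TCP) lies between the finger pads; the fingertips stand r.tip_extent ahead of it and the grasp point (between the pads) lies 2 mm behind it (r.tip_extent is the distance from the TCP to the fingertips, in m); z points along the fingers, y is the line along which they close (so a half turn about z gives the same grasp; the last joint's range is limited). The gripper opens to 94 mm and grips with 3 to 60 N. Pads are 16 mm wide; open, the fingers measure 119 mm over their backs; the gripper's body (75 mm by 177 mm) begins 78 mm behind the grasp point.
Start: joints at [55.8, 14.043, 89.255, -0, 76.702, -9.975], TCP at [0.267, 0.593, 0.222] pointing down, gripper open.
Joint ranges: [-179.41, 179.41], [-58.25, 129.5], [7.25, 145.43], [-54.29, 234.29], [11.92, 165.04], [-157.13, 157.13]. Speed limits (degrees/s): [147.25, 147.25, 180, 180, 180, 180].

## Interface

Orientations are given as [roll, pitch, yaw] about the fixed x, y, z axes, in that order (R = Rz(yaw) Ry(pitch) Rx(roll)).
In Python, from plant import r, optics gives the robot as it stands. The module is installed in compiled form; this text tells all that it offers.
- The arm moves only by the shell command python3 -m crank 'ROWS' [FORCE]. ROWS is JSON, a list of rows, each a list of 7 numbers: the shift along the tool's x, y, z in units of 40 mm (1.0 is 40 mm), then the turn, a rotation vector about the tool's x, y, z in units of pi rad (1.0 is pi rad), then the opening, from -1 (shut) to 1 (fully open). In form: [[dx, dy, dz, ax, ay, az, hand], ...]. A call has 1 to 8 rows; each row shifts and turns the commanded pose from where the row before left it, along the tool's axes as they then stand; what a row does not reach is not made up. A row lasts 1/8 s, in which the tool goes at most 62.5 mm and 10.7 degrees, less where a joint would pass 70% of its speed; a pose out of reach is approached as far as the arm can. A call with a number of a shift or a turn outside -1 to 1 is refused whole. A call with a gripper value outside its range is refused whole. The fingers move at their own pace and stop on an object; FORCE is the grip in N (left out, the last holds). Time passes only in rows, so rows that do not move let the fingers close. It gives the time, the measured TCP pose, the force, the opening and the grip force at its end, in the units of the state.
- r.observe(): the state, without advancing time (a new reading comes with each control period).
- optics.capture(name): name is "scene" or "top"; returns the picture (420x560x3 uint8, red, green, blue); there is no depth.
- optics.camera_info(name): a dict with "mtx" (3x3 intrinsics, pixels), "distortion" ([k1, k2, p1, p2, k3] as OpenCV has them; the pictures are not rectified), "eye" and "rotation" of the camera in the world. Camera axes: x right, y down, z forward; pixel columns grow to the right and rows downward; lengths in m; the calibration is good to about 2 mm. A picture is of the moment at which its call begins. camera_info takes no time and is no camera call.
- r.finish_job(): hands the job in; it is judged then, once.
The state is a dict: "time_s": time; "joint_pos": joint angles; "qd": joint speeds; "effort": joint torques, N m; "ee_pos": TCP position; "orientation": TCP orientation; "wrist_force": force on the tool from outside, world axes, zero at the start; "torque": the same for the moment, N m; "width": finger opening in m; "grip_force": force on a finger pad.
Only numpy, scipy, OpenCV 4.12 (cv2) and the standard library are available. Lean on these libraries where they do the work, as an engineer would, in place of code of your own. Each camera call takes 0.05 s, during which the arm holds its last target. There are 200 camera calls.

## Working session

There is one attempt and no reset: what is moved stays moved. The work goes in short steps, Python scripts to look and compute and a shell command to move; the robot and the scene stay as the last step left them, time stands still between calls to the robot, and variables do not carry over. Pictures are saved under pics/ and viewed, at most 10 in all, crops included, and the job is handed in when it is done.

```bash
mkdir -p pics; python3 - <<'E'
from plant import r, optics
import cv2
print(r.observe(), r.tip_extent)
for n in("scene","top"):
    cv2.imwrite(f"pics/{n}0.png",cv2.cvtColor(optics.capture(n),cv2.COLOR_RGB2BGR)); print(optics.camera_info(n))
E
```

```text
{'time_s': 0.0, 'joint_pos': array([ 5.57987708e+01,  1.40830928e+01,  8.93207982e+01, -2.32917131e-03,
        7.67034268e+01, -9.97299782e+00]), 'qd': array([ 0.08724191,  0.00153522, -0.03329493,  0.03031064,  0.03772976,
       -0.06022225]), 'effort': array([-1.40460506e-04, -4.15835667e+01, -3.14599264e+01,  6.84806379e-02,
        3.31853796e-02, -1.14496593e-04]), 'ee_pos': array([0.26640992, 0.59229352, 0.22139539]), 'orientation': array([-1.79893912e+02, -1.63542193e-02,  1.55772291e+02]), 'wrist_force': array([-0.47701431,  0.80884873,  0.37700494]), 'torque': array([ 0.02503166,  0.02252234, -0.0206515 ]), 'grip_force': 0.0, 'width': 0.09380212925044219} 0.017
{'mtx': array([[493.98814367,   0.        , 281.27648075],
       [  0.        , 493.98814367, 204.3407868 ],
       [  0.        ,   0.        ,   1.        ]]), 'distortion': array([-0.03067715,  0.        ,  0.        ,  0.        ,  0.        ]), 'eye': array([ 1.14178444, -0.44059472,  0.90827066]), 'rotation': array([-136.6698193 ,   -0.143317  ,   56.01294722])}
{'mtx': array([[394.71657979,   0.        , 273.95589886],
       [  0.        , 394.71657979, 204.97449966],
       [  0.        ,   0.        ,   1.        ]]), 'distortion': array([-0.02875916,  0.        ,  0.        ,  0.        ,  0.        ]), 'eye': array([ 0.44744608, -0.00545049,  0.99757697]), 'rotation': array([-175.68774896,   -1.72184657,  -89.44081197])}
```

View pics/scene0.png

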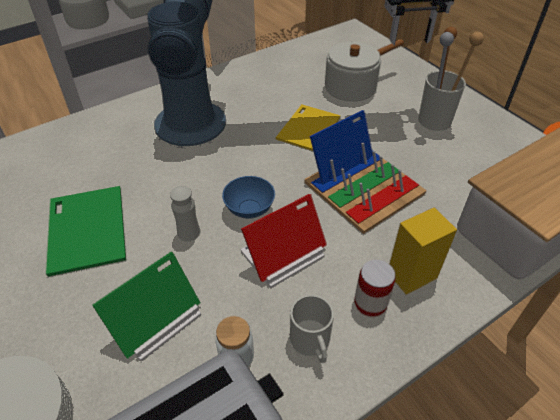

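View pics/top0.png

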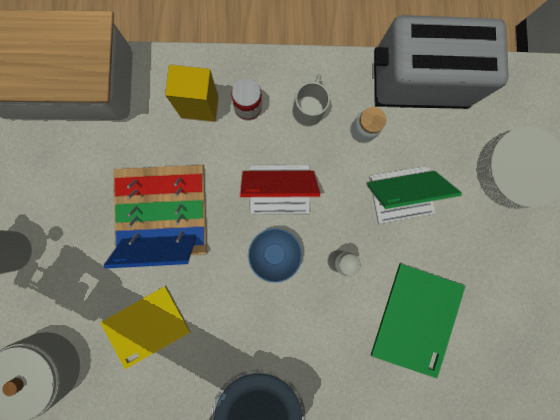

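Candidates, top view: the leaning red board at (280,183), with the red strip at (160,185) and the red tin at (247,97) as look-alikes. For green there is the leaning board at (413,188), the large flat one at (418,320), and the strip at (160,210). Blue is at (150,250), and the yellow look-alike at (145,327). I choose the two leaning boards and will check their sizes and a close crop.

```bash
cat > h.py <<'E'
import cv2, numpy as np
from scipy.spatial.transform import Rotation as R
from plant import r, optics
I={n:optics.camera_info(n) for n in("scene","top")}
def ray(n,px):
    c=I[n]; u=cv2.undistortPoints(np.array(px,float).reshape(-1,1,2),c["mtx"],c["distortion"]).reshape(-1,2)
    d=np.c_[u,np.ones(len(u))]@R.from_euler("xyz",c["rotation"],degrees=True).as_matrix().T
    return c["eye"],d/np.linalg.norm(d,axis=1)[:,None]
def plane(n,px,z):
    e,d=ray(n,px); return e+d*((z-e[2])/d[:,2])[:,None]
def tri(ps,pt):
    e1,d1=ray("scene",ps); e2,d2=ray("top",pt); out=[];gap=[]
    for a,b in zip(d1,d2):
        s=np.linalg.lstsq(np.c_[a,-b],e2-e1,rcond=None)[0]
        p,q=e1+s[0]*a,e2+s[1]*b; out.append((p+q)/2); gap.append(np.linalg.norm(p-q))
    return np.array(out),np.array(gap)
HUE={"red":[(0,6),(174,180)],"green":[(55,75)],"blue":[(105,122)]}
def blobs(img,col,amin=150):
    h=cv2.cvtColor(img,cv2.COLOR_RGB2HSV); m=np.zeros(h.shape[:2],np.uint8)
    for a,b in HUE[col]: m|=cv2.inRange(h,(a,120,40),(b,255,255))
    cs=[c for c in cv2.findContours(m,cv2.RETR_EXTERNAL,cv2.CHAIN_APPROX_NONE)[0] if cv2.contourArea(c)>amin]
    return m,sorted(cs,key=cv2.contourArea)[::-1]
def quad(c):
    h=cv2.convexHull(c); return cv2.approxPolyN(h,4,ensure_convex=True).reshape(-1,2)
E
python3 - <<'E'
from h import *
for n in I:
    im=cv2.cvtColor(cv2.imread(f"pics/{n}0.png"),cv2.COLOR_BGR2RGB)
    for c in HUE:
        m,cs=blobs(im,c)
        for k in cs[:4]: print(n,c,cv2.contourArea(k),quad(k).tolist())
s=cv2.imread("pics/scene0.png");t=cv2.imread("pics/top0.png")
f=lambda a,x,y:cv2.resize(a[y:y+100,x:x+130],(390,300),interpolation=cv2.INTER_CUBIC)
cv2.imwrite("pics/c0.png",np.vstack([np.hstack([f(s,220,190),f(s,90,250)]),np.hstack([f(t,225,140),f(t,350,140)])]))
E
```

```text
scene red 3956.5 [[326, 244], [261, 282], [240, 228], [310, 193]]
scene red 963.5 [[419, 185], [358, 223], [345, 211], [406, 175]]
scene red 296.5 [[394, 280], [390, 296], [359, 296], [359, 271]]
scene green 5484.5 [[125, 259], [46, 276], [50, 198], [120, 185]]
scene green 5373.5 [[199, 302], [126, 358], [92, 305], [171, 251]]
scene green 705.0 [[391, 176], [340, 207], [327, 196], [391, 160]]
scene blue 3061.5 [[374, 162], [311, 198], [310, 136], [363, 108]]
scene blue 1450.5 [[284, 177], [256, 231], [219, 200], [231, 177]]
top red 1874.5 [[313, 171], [321, 196], [240, 196], [242, 171]]
top red 1436.0 [[201, 191], [114, 196], [114, 177], [201, 173]]
top green 6580.5 [[465, 285], [437, 378], [370, 355], [399, 263]]
top green 2031.0 [[464, 194], [385, 208], [365, 182], [434, 170]]
top green 1382.5 [[202, 217], [116, 222], [114, 204], [202, 200]]
top blue 2936.0 [[187, 263], [103, 268], [116, 231], [217, 226]]
top blue 198.5 [[289, 246], [279, 267], [264, 264], [258, 242]]
```

View pics/c0.png

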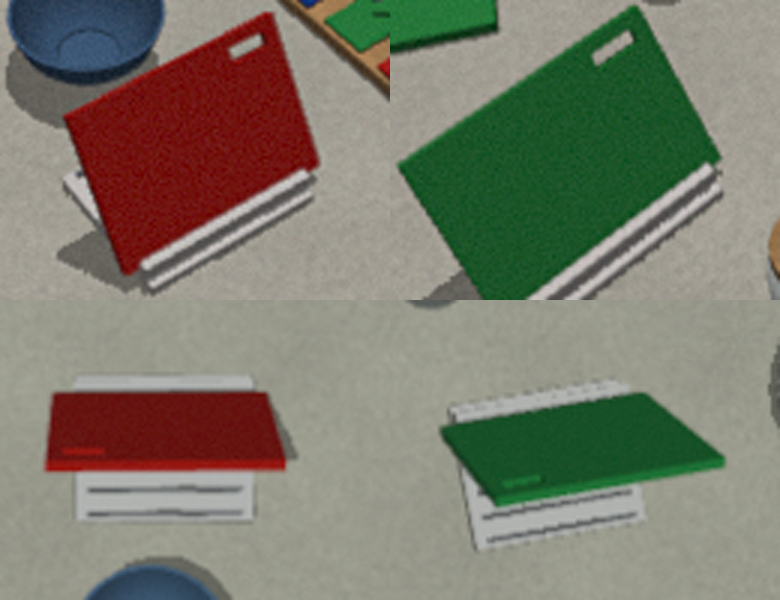

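The crops confirm both leaning boards, each with its hole at the +y upper corner. Next I triangulate the edges and strips.

```bash
python3 - <<'E'
from h import *
np.set_printoptions(precision=4,suppress=True)
def show(nm,P,g=None):
    print(nm,P.tolist() if 0 else P, g)
def edge(nm,ps,pt,bt):
    P,g=tri(ps,pt); d=P[0]-P[1]
    print(nm,"\n",P,g,"len",np.linalg.norm(d),"yaw",np.degrees(np.arctan2(-d[0],d[1])),"mid",P.mean(0))
    B=plane("top",bt,0.0144); d=B[0]-B[1]
    print(" bottom",B,"len",np.linalg.norm(d),"yaw",np.degrees(np.arctan2(-d[0],d[1])),"mid",B.mean(0), "h",np.linalg.norm(P.mean(0)-B.mean(0)))
edge("red",[[310.7,194],[241.7,229]],[[240.7,194.7],[319.8,194.7]],[[243,171],[314.3,171]])
edge("green",[[173.3,252.7],[94,304.5]],[[366,183],[0,0]][:0] or [[386,206],[461.3,193.5]],[[367,183],[433,171]])
P,g=tri([[419,185],[358,223],[345,211],[406,175]],[[114,177],[201,173],[201,191],[114,196]])
print("red strip",P,g,P.mean(0))
for c,q in {"red":[[201,191],[114,196],[114,177],[201,173]],"green":[[202,217],[116,222],[114,204],[202,200]]}.items():
    for z in(0.004,.014,.024):
        Q=plane("top",q,z); print(c,z,Q.mean(0),np.linalg.norm(Q[0]-Q[1]),np.linalg.norm(Q[2]-Q[3]),np.linalg.norm(Q[1]-Q[2]))
E
```

```text
red 
 [[ 0.5372  0.0453  0.1224]
 [ 0.5388 -0.1329  0.1205]] [0.0053 0.0021] len 0.17823430913106444 yaw 0.4946633653353443 mid [ 0.538  -0.0438  0.1214]
 bottom [[ 0.6065  0.0443  0.0144]
 [ 0.6091 -0.1353  0.0144]] len 0.1796432365746873 yaw 0.8424795472616365 mid [ 0.6078 -0.0455  0.0144] h 0.12781327613677732
green 
 [[ 0.5158 -0.2808  0.1219]
 [ 0.5458 -0.4547  0.1238]] [0.0056 0.0043] len 0.17648869918664017 yaw 9.783877582359501 mid [ 0.5308 -0.3678  0.1229]
 bottom [[ 0.5805 -0.2694  0.0144]
 [ 0.614  -0.4406  0.0144]] len 0.17446692959204405 yaw 11.058586054242477 mid [ 0.5973 -0.355   0.0144] h 0.1278406574557836
red strip [[0.587  0.365  0.0168]
 [0.5996 0.149  0.0176]
 [0.5538 0.1468 0.0201]
 [0.5398 0.3638 0.0159]] [0.0008 0.0006 0.0009 0.0017] [0.5701 0.2561 0.0176]
red 0.004 [0.5716 0.2594 0.004 ] 0.21826463892448136 0.2189822741761472 0.0481313999662532
red 0.014 [0.5703 0.2567 0.014 ] 0.2160678827095281 0.2167782952167909 0.047646974488396325
red 0.024 [0.5691 0.254  0.024 ] 0.21387112649457485 0.21457431625743456 0.04716254901053933
green 0.004 [0.5047 0.2547 0.004 ] 0.2147154377009835 0.22033298259094636 0.04554480313882634
green 0.014 [0.5042 0.2521 0.014 ] 0.21255440293813652 0.21811540923022749 0.04508641084107693
green 0.024 [0.5036 0.2495 0.024 ] 0.21039336817528947 0.21589783586950856 0.044628018543327465
```

```bash
cat > go.py <<'E'
# go.py x y z yaw lean : turn (tool rotvec, units of pi) and then shift (units of 40 mm, tool axes after the turn)
import sys; from h import *
np.set_printoptions(precision=3,suppress=True)
x,y,z,yaw,lean=map(float,sys.argv[1:6])
def tool(yaw,lean):
    l=np.radians(lean); M=np.array([[0,np.cos(l),np.sin(l)],[1,0,0],[0,np.sin(l),-np.cos(l)]])
    return R.from_euler("z",yaw,degrees=True)*R.from_matrix(M)
if __name__=="__main__":
    o=r.observe(); C=R.from_euler("xyz",o["orientation"],degrees=True); T=tool(yaw,lean)
    print("t %.1f"%o["time_s"],"pos",o["ee_pos"],"j",o["joint_pos"].round(0),"w %.4f g %.1f"%(o["width"],o["grip_force"]),"F",o["wrist_force"])
    q=(C.inv()*T).as_rotvec(); e=np.array([x,y,z])-o["ee_pos"]
    print("turn/pi",q/np.pi,"deg %.1f"%np.degrees(np.linalg.norm(q)),"| shift/40 after turn",T.inv().apply(e)/.04,"| before turn",C.inv().apply(e)/.04,"mm",e*1000)
E
python3 - <<'E'
from h import *
for n in I:
    c=I[n]; Rm=R.from_euler("xyz",c["rotation"],degrees=True).as_matrix()
    P=(np.array([[.267,.593,.222],[.35,.55,.1]])-c["eye"])@Rm
    print(n,cv2.projectPoints(P,np.zeros(3),np.zeros(3),c["mtx"],c["distortion"])[0].reshape(-1,2))
print(plane("scene",[[440,120],[446,40],[476,38]],0.0),plane("scene",[[446,40],[476,38]],.2), plane("scene",[[420,35]],.2))
E
python3 go.py .40 .35 .36 0 32
```

```text
scene [[410.33170945  36.50640306]
 [411.91979989  91.60996736]]
top [[-49.95435992 325.0538648 ]
 [ 13.37975168 275.56591265]]
[[4.09202673e-01 6.36390409e-01 0.00000000e+00]
 [7.63777766e-02 1.02093190e+00 0.00000000e+00]
 [1.27693307e-01 1.12837406e+00 1.11022302e-16]] [[0.31097892 0.69910566 0.2       ]
 [0.35099484 0.78288921 0.2       ]] [[0.24801023 0.65663328 0.2       ]]
t 0.1 pos [0.266 0.592 0.221] j [ 56.  14.  89.   0.  77. -10.] w 0.0944 g 0.0 F [ 0.428 -0.187 -0.505]
turn/pi [-0.158 -0.102  0.356] deg 72.4 | shift/40 after turn [-6.059  4.668 -1.167] | before turn [-5.531 -4.16  -3.458] mm [ 133.609 -242.345  138.515]
```

```bash
python3 -m crank '[[0,0,-0.8,0,0,0,1],[0,0,-0.9,0,0,0,1],[0,0,-0.9,0,0,0,1],[0,0,-0.8,0,0,0,1],[-0.8,-0.6,0,0,0,0,1],[-0.9,-0.7,0,0,0,0,1],[-0.9,-0.7,0,0,0,0,1],[-0.9,-0.7,0,0,0,0,1]]' 25 && python3 -m crank '[[-0.9,-0.7,0,0,0,0,1],[-0.9,-0.7,0,0,0,0,0],[0,0,0,-0.02,-0.0127,0.0445,0],[0,0,0,-0.02,-0.0127,0.0445,0],[0,0,0,-0.02,-0.0127,0.0445,0],[0,0,0,-0.02,-0.0127,0.0445,0],[0,0,0,-0.02,-0.0127,0.0445,0],[0,0,0,-0.02,-0.0127,0.0445,0]]' && python3 go.py .44 -.044 .28 0.7 32
```

```text
time_s: 1.1
ee_pos: [0.3504, 0.4354, 0.3579]
orientation: [-180.0, -0.0, 155.8]
wrist_force: [-0.3, -0.2, 0.5]
width: 0.0941
grip_force: 0.0
time_s: 2.1
ee_pos: [0.3926, 0.3559, 0.3581]
orientation: [155.3, 3.3, 105.9]
wrist_force: [0.0, -0.0, 0.7]
width: 0.0468
grip_force: 0.0
t 2.1 pos [0.393 0.356 0.358] j [ 35. -20. 110. -12.  67.  21.] w 0.0468 g 0.0 F [ 0.027 -0.028  0.722]
turn/pi [-0.038 -0.024  0.083] deg 17.0 | shift/40 after turn [-10.011  -0.132   2.219] | before turn [-9.811 -2.509  1.62 ] mm [  47.437 -399.902  -78.088]
```

```bash
python3 -m crank '[[0,0,0,-0.019,-0.012,0.0415,0],[0,0,0,-0.019,-0.012,0.0415,0],[-0.8,0,0,0,0,0,0],[-1,0,0,0,0,0,0],[-1,0,0,0,0,0,0],[-1,0,0,0,0,0,0],[-1,0,0,0,0,0,0],[-1,0,0,0,0,0,0]]' && python3 -m crank '[[-1,0,0,0,0,0,0],[-1,0,0,0,0,0,0],[-1,0,0,0,0,0,0],[-0.9,0,0,0,0,0,0],[0,0,0,0,0,0,0]]' && python3 go.py .4808 -.0445 .213 0.7 32
```

```text
time_s: 3.1
ee_pos: [0.3964, 0.1233, 0.3583]
orientation: [148.0, 0.1, 91.1]
wrist_force: [0.6, 0.1, 0.4]
width: 0.0469
grip_force: 0.0
time_s: 3.72
ee_pos: [0.3992, -0.0342, 0.3581]
orientation: [148.1, 0.0, 90.6]
wrist_force: [-0.0, 0.5, 0.2]
width: 0.0471
grip_force: 0.0
t 3.7 pos [ 0.399 -0.034  0.358] j [-33. -52. 131.  18.  75. -34.] w 0.0471 g 0.0 F [-0.023  0.512  0.238]
turn/pi [-0.001  0.    -0.   ] deg 0.1 | shift/40 after turn [-0.284 -0.195  4.156] | before turn [-0.28  -0.187  4.157] mm [  81.617  -10.344 -145.128]
```

```bash
python3 -m crank '[[-0.28,-0.19,0.7,0,0,0,0],[0,0,0.85,0,0,0,0],[0,0,0.9,0,0,0,0],[0,0,0.9,0,0,0,0],[0,0,0.8,0,0,0,0],[0,0,0,0,0,0,0],[0,0,0,0,0,0,0]]' && python3 go.py .5444 -.0445 .1113 0.7 32; python3 - <<'E'
from h import *
a=[cv2.cvtColor(optics.capture(n),cv2.COLOR_RGB2BGR) for n in("scene","top")]
f=lambda a,x,y:cv2.resize(a[y:y+150,x:x+130],(390,450),interpolation=cv2.INTER_CUBIC)
cv2.imwrite("pics/c1.png",np.hstack([f(a[0],215,150),f(a[1],220,130)]))
E
```

```text
time_s: 4.6
ee_pos: [0.4813, -0.0409, 0.2151]
orientation: [148.0, 0.1, 91.1]
wrist_force: [0.1, 0.1, -0.3]
width: 0.0471
grip_force: 0.0
t 4.6 pos [ 0.481 -0.041  0.215] j [-26. -30. 134.  19.  49. -36.] w 0.0471 g 0.0 F [ 0.116  0.122 -0.348]
turn/pi [ 0.    -0.001  0.002] deg 0.4 | shift/40 after turn [-0.109 -0.038  3.036] | before turn [-0.116 -0.04   3.036] mm [  63.112   -3.579 -103.798]
```

View pics/c1.png

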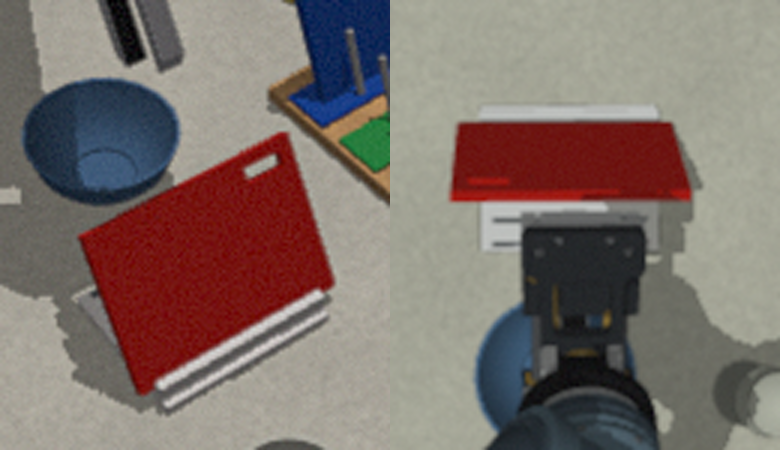

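The picture shows the board untouched and the fingers in line above its upper edge, which is at crop (130,195) in the top view. I descend and close.

```bash
python3 -m crank '[[-0.11,-0.04,0.6,0,0,0,0],[0,0,0.8,0,0,0,0],[0,0,0.8,0,0,0,0],[0,0,0.6,0,0,0,0],[0,0,0.23,0,0,0,0],[0,0,0,0,0,0,0],[0,0,0,0,0,0,0]]' && python3 go.py .5444 -.0445 .1113 0.7 32
```

```text
time_s: 5.58
ee_pos: [0.5444, -0.0453, 0.1118]
orientation: [147.9, 0.1, 91.0]
wrist_force: [0.5, -0.6, 0.5]
width: 0.0469
grip_force: 0.0
t 5.6 pos [ 0.544 -0.045  0.112] j [-23.  -8. 130.  24.  31. -42.] w 0.0469 g 0.0 F [ 0.514 -0.592  0.518]
turn/pi [ 0.    -0.     0.002] deg 0.3 | shift/40 after turn [ 0.021 -0.007  0.01 ] | before turn [ 0.021 -0.007  0.01 ] mm [-0.033  0.841 -0.463]
```

```bash
python3 -m crank '[[0,0,0,0,0,0,-0.4],[0,0,0,0,0,0,-0.6],[0,0,0,0,0,0,-0.75],[0,0,0,0,0,0,-0.85],[0,0,0,0,0,0,-1],[0,0,0,0,0,0,-1],[0,0,0,0,0,0,-1],[0,0,0,0,0,0,-1]]' 25 && python3 go.py .5444 -.0445 .1113 0.7 32
```

```text
time_s: 6.58
ee_pos: [0.5441, -0.0451, 0.1105]
orientation: [148.0, 0.1, 91.0]
wrist_force: [1.9, 0.8, 1.2]
width: 0.0088
grip_force: 25.0
t 6.6 pos [ 0.544 -0.045  0.11 ] j [-23.  -8. 130.  24.  31. -42.] w 0.0088 g 25.0 F [1.852 0.783 1.237]
turn/pi [-0.    -0.001  0.002] deg 0.3 | shift/40 after turn [ 0.014  0.017 -0.014] | before turn [ 0.014  0.017 -0.014] mm [0.258 0.574 0.832]
```

```bash
python3 -m crank '[[0,0,-0.25,0,0,0,-1],[0,0,-0.5,0,0,0,-1],[0,0,-0.7,0,0,0,-1],[0,0,-0.75,0,0,0,-1],[0,0,-0.75,0,0,0,-1],[0,0,-0.75,0,0,0,-1],[0,0,-0.7,0,0,0,-1],[0,0,-0.5,0,0,0,-1]]' && python3 go.py .455 .2495 .302 3.4 22
```

```text
time_s: 7.58
ee_pos: [0.4389, -0.0465, 0.2767]
orientation: [148.1, 0.1, 91.0]
wrist_force: [0.3, -0.8, -1.6]
width: 0.0089
grip_force: 25.0
t 7.6 pos [ 0.439 -0.046  0.277] j [-31. -43. 134.  18.  62. -37.] w 0.0089 g 25.0 F [ 0.298 -0.769 -1.624]
turn/pi [ 0.055  0.006 -0.012] deg 10.1 | shift/40 after turn [ 7.363  1.017 -0.272] | before turn [ 7.391  0.791 -0.265] mm [ 16.107 295.999  25.332]
```

```bash
python3 -m crank '[[0,0,0,0.018,0.002,-0.004,-1],[0,0,0,0.018,0.002,-0.004,-1],[0,0,0,0.019,0.002,-0.004,-1],[0.5,0.1,-0.03,0,0,0,-1],[0.8,0.1,-0.03,0,0,0,-1],[0.9,0.1,-0.03,0,0,0,-1],[0.9,0.1,-0.03,0,0,0,-1],[0.9,0.1,-0.03,0,0,0,-1]]' && python3 -m crank '[[0.9,0.1,-0.03,0,0,0,-1],[0.9,0.1,-0.03,0,0,0,-1],[0.8,0.1,-0.03,0,0,0,-1],[0.5,0.1,0,0,0,0,-1],[0.2,0.1,0,0,0,0,-1],[0,0,0,0,0,0,-1],[0,0,0,0,0,0,-1]]' && python3 go.py .455 .2495 .302 3.4 22
python3 - <<'E'
from h import *
np.set_printoptions(precision=4,suppress=True)
a={n:optics.capture(n) for n in("scene","top")}
for n in a: 
    cv2.imwrite(f"pics/{n}2.png",cv2.cvtColor(a[n],cv2.COLOR_RGB2BGR))
    for k in blobs(a[n],"red")[1][:3]: print(n,cv2.contourArea(k),quad(k).tolist())
f=lambda a,x,y:cv2.resize(cv2.cvtColor(a[y:y+150,x:x+130],4),(390,450),interpolation=cv2.INTER_CUBIC)
cv2.imwrite("pics/c2.png",np.hstack([f(a["scene"],290,80),f(a["top"],95,130)]))
E
```

```text
time_s: 8.57
ee_pos: [0.4457, 0.1149, 0.2885]
orientation: [158.1, 0.1, 93.4]
wrist_force: [-0.0, 0.2, -2.2]
width: 0.0086
grip_force: 25.0
time_s: 9.45
ee_pos: [0.4561, 0.246, 0.2998]
orientation: [158.0, 0.1, 93.4]
wrist_force: [-0.6, 0.1, -2.8]
width: 0.0089
grip_force: 25.0
t 9.4 pos [0.456 0.246 0.3  ] j [ 19. -20. 116.  -7.  63.  17.] w 0.0089 g 25.0 F [-0.565  0.129 -2.798]
turn/pi [ 0.     0.001 -0.   ] deg 0.1 | shift/40 after turn [ 0.089 -0.001 -0.059] | before turn [ 0.089 -0.001 -0.059] mm [-1.129  3.505  2.178]
scene 3196.0 [[400, 115], [343, 145], [332, 88], [393, 60]]
scene 962.5 [[419, 185], [358, 223], [344, 212], [406, 175]]
scene 293.5 [[394, 282], [389, 296], [359, 296], [359, 271]]
top 1432.0 [[201, 191], [114, 196], [114, 177], [201, 173]]
top 1385.0 [[168, 230], [120, 233], [106, 208], [183, 204]]
```

View pics/c2.png

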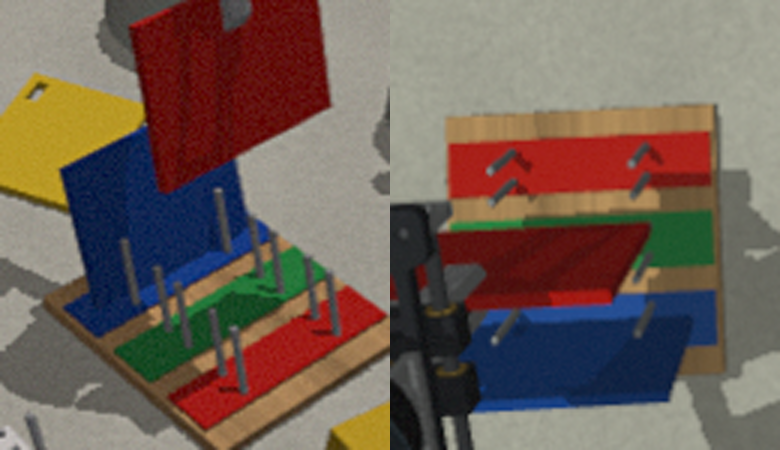

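The board hangs level over the rack, and nothing else has moved. I compare its measured lower edge with the slot.

```bash
python3 - <<'E'
from h import *; from go import tool
np.set_printoptions(precision=4,suppress=True)
P,g=tri([[344.3,143.8]],[[181.7,204.5]]); print("corner -y bottom front",P,g)
o=r.observe(); T=R.from_euler("xyz",o["orientation"],degrees=True)
print("predicted",o["ee_pos"]+T.apply([-.09,.0045,.118]))
z=P[0,2]; print("bottom edge at that z",plane("scene",[[344.3,143.8],[400,114.3]],z))
S,g=tri([[419,185],[358,223],[344.5,211.5],[406,175]],[[114,177.5],[202,173.5],[202,191.5],[114,196]]);print(S,g,S.mean(0))
d=(S[0]+S[3]-S[1]-S[2]);print("yaw",np.degrees(np.arctan2(-d[0],d[1])))
E
```

```text
Traceback (most recent call last):
  File "go.py", line 4, in <module>
    x,y,z,yaw,lean=map(float,sys.argv[1:6])
    ^^^^^^^^^^^^^^
ValueError: not enough values to unpack (expected 5, got 0)
```

```bash
python3 - <<'E'
from h import *
np.set_printoptions(precision=4,suppress=True)
P,g=tri([[344.3,143.8]],[[181.7,204.5]]); print("corner -y bottom front",P,g)
o=r.observe(); T=R.from_euler("xyz",o["orientation"],degrees=True)
print("predicted",o["ee_pos"]+T.apply([-.09,.0045,.118]))
z=P[0,2]; print("bottom edge at that z",plane("scene",[[344.3,143.8],[400,114.3]],z))
S,g=tri([[419,185],[358,223],[344.5,211.5],[406,175]],[[114,177.5],[202,173.5],[202,191.5],[114,196]]);print(S,g,S.mean(0))
d=(S[0]+S[3]-S[1]-S[2]);print("yaw",np.degrees(np.arctan2(-d[0],d[1])))
E
```

```text
corner -y bottom front [[0.5075 0.1592 0.194 ]] [0.0017]
predicted [0.5099 0.1589 0.1924]
bottom edge at that z [[0.5078 0.1601 0.194 ]
 [0.4961 0.3421 0.194 ]]
[[0.5861 0.3657 0.0156]
 [0.5992 0.1476 0.0178]
 [0.5531 0.1451 0.0186]
 [0.5398 0.3638 0.0159]] [0.0015 0.0033 0.0004 0.0017] [0.5696 0.2555 0.017 ]
yaw 3.452777312945759
```

```bash
python3 go.py .4989 .2518 .1965 3.4 22
```

```text
t 9.6 pos [0.456 0.246 0.3  ] j [ 19. -20. 116.  -7.  63.  17.] w 0.0088 g 25.0 F [ 0.118 -0.6   -1.52 ]
turn/pi [ 0.     0.001 -0.   ] deg 0.1 | shift/40 after turn [0.08  0.026 2.801] | before turn [0.085 0.024 2.8  ] mm [  42.662    5.748 -103.478]
```

```bash
python3 -m crank '[[0.08,0.026,0.3,0,0,0,-1],[0,0,0.6,0,0,0,-1],[0,0,0.7,0,0,0,-1],[0,0,0.6,0,0,0,-1],[0,0,0.4,0,0,0,-1],[0,0,0.2,0,0,0,-1],[0,0,0,0,0,0,-1],[0,0,0,0,0,0,-1]]' && python3 go.py .527 .2535 .127 3.4 22
python3 - <<'E'
from h import *
a={n:optics.capture(n) for n in("scene","top")}
f=lambda a,x,y:cv2.resize(cv2.cvtColor(a[y:y+110,x:x+100],4),(400,440),interpolation=cv2.INTER_CUBIC)
cv2.imwrite("pics/c3.png",np.hstack([f(a["scene"],325,120),f(a["top"],110,145)]))
E
```

```text
time_s: 10.55
ee_pos: [0.4994, 0.2527, 0.1977]
orientation: [157.9, 0.1, 93.4]
wrist_force: [0.5, 0.7, -1.3]
width: 0.0089
grip_force: 25.0
t 10.6 pos [0.499 0.253 0.198] j [ 18.  -8. 117.  -7.  50.  18.] w 0.0089 g 25.0 F [ 0.47   0.659 -1.289]
turn/pi [0.001 0.    0.   ] deg 0.1 | shift/40 after turn [-0.02  -0.023  1.897] | before turn [-0.018 -0.028  1.897] mm [ 27.572   0.843 -70.711]
```

View pics/c3.png

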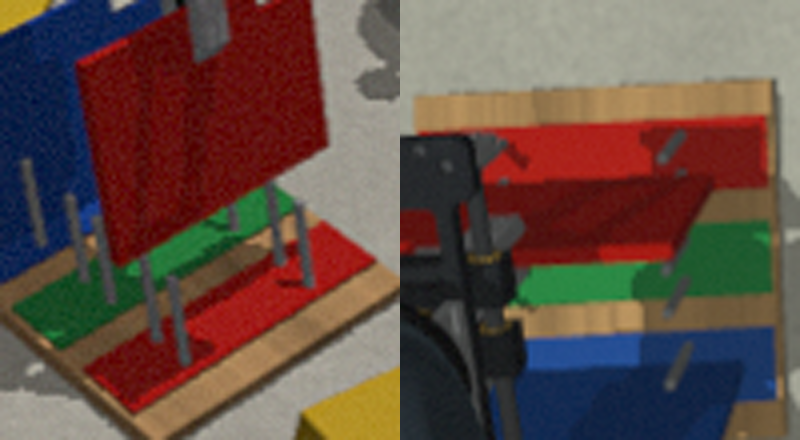

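The lower edge is between the rod tips: the front rods are clear at (660,163) and the back tips are under the board. I insert slowly.

```bash
python3 -m crank '[[-0.02,-0.02,0.2,0,0,0,-1],[0,0,0.3,0,0,0,-1],[0,0,0.3,0,0,0,-1],[0,0,0.3,0,0,0,-1],[0,0,0.25,0,0,0,-1],[0,0,0.2,0,0,0,-1],[0,0,0.1,0,0,0,-1],[0,0,0,0,0,0,-1]]' && python3 go.py .527 .2535 .127 3.4 22
```

```text
time_s: 11.65
ee_pos: [0.5231, 0.253, 0.1351]
orientation: [158.0, 0.1, 93.4]
wrist_force: [-0.3, -0.5, -1.5]
width: 0.0091
grip_force: 25.0
t 11.7 pos [0.523 0.253 0.135] j [ 17.  -0. 117.  -8.  42.  18.] w 0.0091 g 25.0 F [-0.323 -0.529 -1.508]
turn/pi [0. 0. 0.] deg 0.1 | shift/40 after turn [0.007 0.016 0.224] | before turn [0.007 0.016 0.224] mm [ 3.919  0.503 -8.054]
```

```bash
python3 -m crank '[[0,0.01,0.08,0,0,0,-1],[0,0,0.07,0,0,0,-1],[0,0,0.05,0,0,0,-1],[0,0,0,0,0,0,-1]]' && python3 -m crank '[[0,0,0.04,0,0,0,-1],[0,0,0,0,0,0,-1]]' && python3 -m crank '[[0,0,0.04,0,0,0,-1],[0,0,0,0,0,0,-1]]'
```

```text
time_s: 12.15
ee_pos: [0.5266, 0.2532, 0.1281]
orientation: [157.9, 0.1, 93.4]
wrist_force: [0.1, -0.6, -1.9]
width: 0.0084
grip_force: 25.0
time_s: 12.4
ee_pos: [0.5278, 0.2535, 0.1278]
orientation: [157.8, 0.1, 93.4]
wrist_force: [-3.1, -0.2, 5.9]
width: 0.0087
grip_force: 25.0
time_s: 12.65
ee_pos: [0.5285, 0.2537, 0.1279]
orientation: [157.8, 0.1, 93.4]
wrist_force: [-11.6, -2.5, 17.5]
width: 0.0087
grip_force: 25.0
```

Contact at the expected height (TCP z 0.128). I ease off slightly and release.

```bash
python3 -m crank '[[0,0,-0.06,0,0,0,-1],[0,0,0,0,0,0,-1],[0,0,0,0,0,0,-0.75],[0,0,0,0,0,0,-0.7],[0,0,0,0,0,0,-0.6],[0,0,0,0,0,0,-0.5],[0,0,0,0,0,0,-0.5],[0,0,0,0,0,0,-0.5]]' && python3 -m crank '[[0,0,-0.3,0,0,0,-0.5],[0,0,-0.5,0,0,0,-0.5],[0,0,-0.7,0,0,0,-0.5],[0,0,-0.9,0,0,0,-0.5],[0,0,-1,0,0,0,-0.5],[0,0,-1,0,0,0,-0.5],[-1,0,-0.5,0,0,0,-0.5],[-1,0,0,0,0,0,0]]' && python3 go.py .53 -.3 .32 10.3 32
```

```text
time_s: 13.65
ee_pos: [0.5267, 0.2532, 0.1272]
orientation: [158.0, 0.1, 93.4]
wrist_force: [-0.2, -0.7, -0.1]
width: 0.0234
grip_force: 0.2
time_s: 14.65
ee_pos: [0.4582, 0.1691, 0.3127]
orientation: [157.6, 0.1, 93.6]
wrist_force: [1.0, -0.1, -0.6]
width: 0.0303
grip_force: 0.0
t 14.7 pos [0.458 0.169 0.313] j [  8. -27. 119.  -2.  65.   5.] w 0.0303 g 0.0 F [ 1.036 -0.088 -0.61 ]
turn/pi [-0.053  0.017 -0.033] deg 11.7 | shift/40 after turn [-11.859  -0.185  -0.33 ] | before turn [-11.816   1.049   0.248] mm [  71.752 -469.083    7.258]
```

```bash
python3 -m crank '[[-1,0,0,0,0,0,0],[-1,0,0,0,0,0,0],[-1,0,0,0,0,0,0],[-1,0,0,0,0,0,0],[-1,0,0,0,0,0,0],[-1,0,0,0,0,0,0],[-1,0,0,0,0,0,0],[-1,0,0,0,0,0,0]]' && python3 -m crank '[[-0.9,0,0,0,0,0,0],[0,0,0,-0.0265,0.009,-0.0165,0],[0,0,0,-0.0265,0.009,-0.0165,0],[0,0,0,0,0,0,0]]' && python3 go.py .413 -.39 .315 10.4 32
python3 - <<'E'
from h import *
np.set_printoptions(precision=4,suppress=True)
a={n:optics.capture(n) for n in("scene","top")}
for n in a: 
    for k in blobs(a[n],"red")[1][:3]: print(n,cv2.contourArea(k),quad(k).tolist())
f=lambda a,x,y:cv2.resize(cv2.cvtColor(a[y:y+110,x:x+100],4),(400,440),interpolation=cv2.INTER_CUBIC)
cv2.imwrite("pics/c4.png",np.hstack([f(a["scene"],325,120),f(a["top"],110,150)]))
E
```

```text
time_s: 15.65
ee_pos: [0.4769, -0.1515, 0.3106]
orientation: [157.9, 0.2, 93.4]
wrist_force: [0.5, 1.3, -0.2]
width: 0.0469
grip_force: 0.0
time_s: 16.15
ee_pos: [0.4784, -0.1866, 0.3095]
orientation: [148.4, -0.1, 100.0]
wrist_force: [0.5, 0.0, -0.8]
width: 0.047
grip_force: 0.0
t 16.1 pos [ 0.478 -0.187  0.309] j [-48. -24. 120.  28.  69. -65.] w 0.0470 g 0.0 F [ 0.458  0.012 -0.838]
turn/pi [-0.002  0.    -0.002] deg 0.6 | shift/40 after turn [-4.707 -2.069 -1.456] | before turn [-4.723 -2.049 -1.433] mm [ -65.412 -203.418    5.518]
scene 3471.0 [[418, 185], [346, 230], [345, 164], [399, 134]]
scene 291.0 [[394, 280], [389, 296], [359, 296], [359, 271]]
top 2442.5 [[201, 204], [102, 209], [114, 177], [201, 173]]
```

View pics/c4.png

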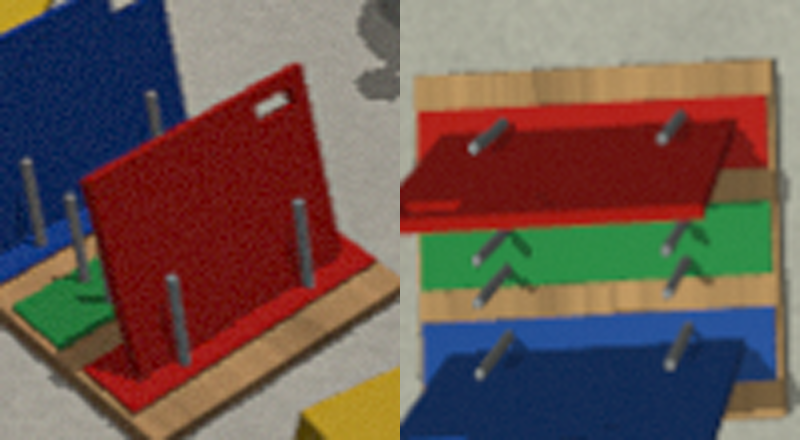

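The red board is seated between its rods, matching the blue one. Now green.

```bash
python3 -m crank '[[-0.7,-0.3,-0.2,0,0,0,0],[-0.8,-0.35,-0.25,0,0,0,0],[-0.8,-0.35,-0.25,0,0,0,0],[-0.8,-0.35,-0.25,0,0,0,0],[-0.8,-0.35,-0.25,0,0,0,0],[-0.8,-0.35,-0.25,0,0,0,0],[0,0,0,-0.002,0,-0.002,0],[0,0,0,0,0,0,0]]' && python3 go.py .4758 -.3784 .2136 10.4 32
```

```text
time_s: 17.25
ee_pos: [0.4143, -0.3882, 0.3156]
orientation: [148.1, 0.0, 100.5]
wrist_force: [-0.4, 0.6, -0.8]
width: 0.047
grip_force: 0.0
t 17.2 pos [ 0.414 -0.388  0.316] j [-69.  -9. 108.  32.  77. -86.] w 0.0470 g 0.0 F [-0.379  0.647 -0.757]
turn/pi [-0.    -0.     0.001] deg 0.1 | shift/40 after turn [-0.036 -0.03   2.987] | before turn [-0.038 -0.027  2.987] mm [  61.545    9.826 -101.966]
```

```bash
python3 -m crank '[[-0.036,-0.03,0.5,0,0,0,0],[0,0,0.8,0,0,0,0],[0,0,0.9,0,0,0,0],[0,0,0.8,0,0,0,0],[0,0,0.7,0,0,0,0],[0,0,0.3,0,0,0,0],[0,0,0,0,0,0,0],[0,0,0,0,0,0,0]]' && python3 go.py .5383 -.3669 .1118 10.4 32
```

```text
time_s: 18.25
ee_pos: [0.4966, -0.3757, 0.1805]
orientation: [148.0, 0.2, 100.5]
wrist_force: [0.2, 0.6, 0.4]
width: 0.0469
grip_force: 0.0
t 18.2 pos [ 0.497 -0.376  0.18 ] j [-60.   4. 109.  35.  60. -87.] w 0.0469 g 0.0 F [0.187 0.596 0.421]
turn/pi [0.    0.001 0.001] deg 0.2 | shift/40 after turn [ 0.028 -0.006  2.021] | before turn [ 0.031 -0.006  2.021] mm [ 41.736   8.791 -68.671]
```

```bash
python3 -m crank '[[0.03,0,0.5,0,0,0,0],[0,0,0.6,0,0,0,0],[0,0,0.5,0,0,0,0],[0,0,0.3,0,0,0,0],[0,0,0.12,0,0,0,0],[0,0,0,0,0,0,0],[0,0,0,0,0,0,0]]' && python3 go.py .5383 -.3669 .1118 10.4 32 && python3 -m crank '[[0,0,0,0,0,0,-0.4],[0,0,0,0,0,0,-0.6],[0,0,0,0,0,0,-0.75],[0,0,0,0,0,0,-0.85],[0,0,0,0,0,0,-1],[0,0,0,0,0,0,-1],[0,0,0,0,0,0,-1],[0,0,0,0,0,0,-1]]' 25
```

```text
time_s: 19.12
ee_pos: [0.5383, -0.3668, 0.1112]
orientation: [148.0, 0.1, 100.5]
wrist_force: [-0.8, 0.6, 0.1]
width: 0.047
grip_force: 0.0
t 19.1 pos [ 0.538 -0.367  0.111] j [-56.  13. 108.  38.  52. -89.] w 0.0470 g 0.0 F [-0.775  0.645  0.067]
turn/pi [-0.     0.     0.001] deg 0.1 | shift/40 after turn [-0.002  0.007 -0.012] | before turn [-0.002  0.007 -0.012] mm [ 0.    -0.076  0.553]
time_s: 20.12
ee_pos: [0.5378, -0.3664, 0.1101]
orientation: [148.1, 0.0, 100.5]
wrist_force: [-5.2, -0.7, -1.0]
width: 0.0087
grip_force: 24.9
```

```bash
python3 -m crank '[[0,0,-0.25,0,0,0,-1],[0,0,-0.5,0,0,0,-1],[0,0,-0.8,0,0,0,-1],[0,0,-0.9,0,0,0,-1],[0,0,-0.9,0,0,0,-1],[0,0,-0.9,0,0,0,-1],[0,0,-0.8,0,0,0,-1],[0,0,-0.5,0,0,0,-1]]' && python3 go.py .3845 .245 .317 3.4 22
```

```text
time_s: 21.12
ee_pos: [0.4224, -0.3877, 0.3016]
orientation: [147.9, 0.2, 100.5]
wrist_force: [0.4, -0.1, -2.4]
width: 0.009
grip_force: 25.0
t 21.1 pos [ 0.422 -0.388  0.302] j [-68.  -8. 108.  33.  75. -86.] w 0.0090 g 25.0 F [ 0.435 -0.102 -2.385]
turn/pi [ 0.056 -0.017  0.035] deg 12.3 | shift/40 after turn [15.847  0.136 -0.361] | before turn [15.726  1.877  0.656] mm [-37.941 632.731  15.428]
```

```bash
python3 -m crank '[[0,0,-0.3,0.019,-0.006,0.012,-1],[0,0,-0.3,0.019,-0.006,0.012,-1],[0,0,0,0.018,-0.005,0.011,-1],[0.5,0,0,0,0,0,-1],[0.8,0,0,0,0,0,-1],[1,0,0,0,0,0,-1],[1,0,0,0,0,0,-1],[1,0,0,0,0,0,-1]]' && python3 -m crank '[[1,0,0,0,0,0,-1],[1,0,0,0,0,0,-1],[1,0,0,0,0,0,-1],[1,0,0,0,0,0,-1],[1,0,0,0,0,0,-1],[1,0,0,0,0,0,-1],[1,0,0,0,0,0,-1],[1,0,0,0,0,0,-1]]' && python3 go.py .3845 .245 .317 3.4 22
```

```text
time_s: 22.12
ee_pos: [0.4002, -0.216, 0.3205]
orientation: [158.0, -0.1, 93.5]
wrist_force: [1.6, 0.5, -2.0]
width: 0.0092
grip_force: 25.0
time_s: 23.12
ee_pos: [0.3801, 0.1035, 0.3209]
orientation: [158.0, -0.2, 93.5]
wrist_force: [-0.1, -0.0, -0.9]
width: 0.0086
grip_force: 25.0
t 23.1 pos [0.38  0.104 0.321] j [ -3. -45. 129.   3.  74.  -7.] w 0.0086 g 25.0 F [-0.134 -0.005 -0.881]
turn/pi [-0.    -0.001  0.   ] deg 0.2 | shift/40 after turn [3.524 0.26  0.21 ] | before turn [3.524 0.261 0.223] mm [  4.411 141.484  -3.884]
```

```bash
python3 -m crank '[[0.9,0.1,0,0,0,0,-1],[0.9,0.1,0,0,0,0,-1],[0.8,0.06,0,0,0,0,-1],[0.5,0,0,0,0,0,-1],[0.25,0,0,0,0,0,-1],[0,0,0,0,0,0,-1],[0,0,0,0,0,0,-1]]' && python3 go.py .4332 .2478 .1965 3.4 22
python3 - <<'E'
from h import *
np.set_printoptions(precision=4,suppress=True)
a={n:optics.capture(n) for n in("scene","top")}
for n in a: 
    cv2.imwrite(f"pics/{n}5.png",cv2.cvtColor(a[n],4))
    for k in blobs(a[n],"green")[1][:3]: print(n,cv2.contourArea(k),quad(k).tolist())
f=lambda a,x,y:cv2.resize(cv2.cvtColor(a[y:y+150,x:x+130],4),(390,450),interpolation=cv2.INTER_CUBIC)
cv2.imwrite("pics/c5.png",np.hstack([f(a["scene"],290,60),f(a["top"],95,150)]))
E
```

```text
time_s: 24.0
ee_pos: [0.3824, 0.2354, 0.3244]
orientation: [158.1, -0.1, 93.4]
wrist_force: [0.0, -0.1, -1.9]
width: 0.0088
grip_force: 25.0
t 24.0 pos [0.382 0.235 0.324] j [ 21. -32. 121.  -7.  70.  19.] w 0.0088 g 25.0 F [ 0.05  -0.112 -1.949]
turn/pi [-0.001 -0.001 -0.   ] deg 0.2 | shift/40 after turn [ 0.235 -0.004  3.447] | before turn [0.229 0.003 3.447] mm [  50.842   12.422 -127.908]
scene 5488.5 [[125, 259], [46, 276], [50, 198], [120, 186]]
scene 3127.5 [[377, 93], [320, 120], [308, 63], [369, 40]]
scene 249.5 [[353, 199], [340, 207], [327, 196], [349, 185]]
top 6582.0 [[465, 285], [437, 378], [370, 355], [399, 263]]
top 1919.0 [[171, 275], [112, 279], [108, 245], [185, 241]]
top 991.5 [[203, 217], [116, 222], [115, 209], [201, 199]]
```

View pics/c5.png

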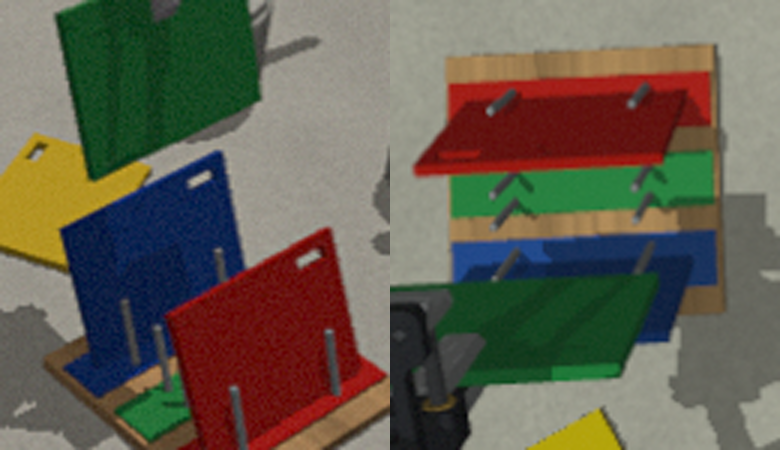

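```bash
python3 - <<'E'
from h import *
np.set_printoptions(precision=4,suppress=True)
P,g=tri([[320.2,119.3]],[[184.3,242]]); print("corner",P,g)
o=r.observe(); T=R.from_euler("xyz",o["orientation"],degrees=True)
print("pred",o["ee_pos"]+T.apply([-.09,.0045,.118]), plane("scene",[[320.2,119.3],[376.8,93.3]],P[0,2]))
E
python3 -m crank '[[0.235,0,0.4,0,0,0,-1],[0,0,0.7,0,0,0,-1],[0,0,0.8,0,0,0,-1],[0,0,0.7,0,0,0,-1],[0,0,0.5,0,0,0,-1],[0,0,0.3,0,0,0,-1],[0,0,0,0,0,0,-1],[0,0,0,0,0,0,-1]]' && python3 go.py .4613 .2495 .127 3.4 22
python3 - <<'E'
from h import *
a={n:optics.capture(n) for n in("scene","top")}
f=lambda a,x,y:cv2.resize(cv2.cvtColor(a[y:y+110,x:x+100],4),(400,440),interpolation=cv2.INTER_CUBIC)
cv2.imwrite("pics/c6.png",np.hstack([f(a["scene"],305,100),f(a["top"],110,150)]))
E
```

```text
corner [[0.4321 0.1467 0.2203]] [0.0013]
pred [0.4359 0.1485 0.2164] [[0.4323 0.1473 0.2203]
 [0.4256 0.3255 0.2203]]
time_s: 25.1
ee_pos: [0.4328, 0.2486, 0.1992]
orientation: [158.0, -0.1, 93.5]
wrist_force: [-0.7, 0.0, -1.4]
width: 0.0087
grip_force: 25.0
t 25.1 pos [0.433 0.249 0.199] j [ 20. -18. 125.  -8.  52.  20.] w 0.0087 g 25.0 F [-0.726  0.031 -1.355]
turn/pi [-0.    -0.001  0.   ] deg 0.1 | shift/40 after turn [-0.021 -0.015  1.94 ] | before turn [-0.025 -0.014  1.94 ] mm [ 28.496   0.87  -72.177]
```

View pics/c6.png

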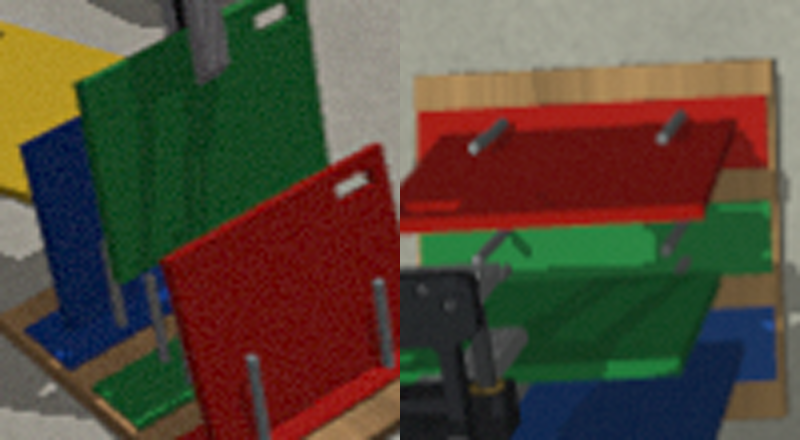

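Same picture as for red: the front rods are clear at (668,250) and the back tips are under the edge. I insert.

```bash
python3 -m crank '[[-0.02,0,0.2,0,0,0,-1],[0,0,0.3,0,0,0,-1],[0,0,0.3,0,0,0,-1],[0,0,0,0,0,0,-1]]' && python3 -m crank '[[0,0,0.25,0,0,0,-1],[0,0,0.3,0,0,0,-1],[0,0,0.25,0,0,0,-1],[0,0,0.15,0,0,0,-1],[0,0,0,0,0,0,-1]]' && python3 go.py .4613 .2495 .127 3.4 22
```

```text
time_s: 25.7
ee_pos: [0.4436, 0.2481, 0.1665]
orientation: [158.3, -0.0, 93.5]
wrist_force: [0.3, -0.7, -2.4]
width: 0.0091
grip_force: 25.0
time_s: 26.32
ee_pos: [0.4582, 0.2493, 0.1325]
orientation: [158.2, -0.1, 93.5]
wrist_force: [0.5, -0.4, -2.3]
width: 0.0089
grip_force: 25.0
t 26.3 pos [0.458 0.249 0.132] j [ 19.  -8. 125.  -8.  43.  21.] w 0.0089 g 25.0 F [ 0.549 -0.4   -2.314]
turn/pi [-0.001 -0.     0.   ] deg 0.2 | shift/40 after turn [0.001 0.02  0.155] | before turn [0.001 0.02  0.155] mm [ 3.051  0.217 -5.466]
```

```bash
python3 -m crank '[[0,0.02,0.07,0,0,0,-1],[0,0,0.06,0,0,0,-1],[0,0,0,0,0,0,-1]]' && python3 -m crank '[[0,0,0.04,0,0,0,-1],[0,0,0,0,0,0,-1]]' && python3 -m crank '[[0,0,0.04,0,0,0,-1],[0,0,0,0,0,0,-1]]'
```

```text
time_s: 26.7
ee_pos: [0.4611, 0.2496, 0.1286]
orientation: [158.1, -0.1, 93.5]
wrist_force: [-0.3, 0.2, -1.9]
width: 0.0086
grip_force: 25.0
time_s: 26.95
ee_pos: [0.4618, 0.2496, 0.1272]
orientation: [158.1, -0.1, 93.5]
wrist_force: [-0.1, 0.3, -1.7]
width: 0.0088
grip_force: 25.0
time_s: 27.2
ee_pos: [0.463, 0.2501, 0.1269]
orientation: [158.0, -0.1, 93.5]
wrist_force: [-4.1, 1.2, 5.3]
width: 0.0088
grip_force: 25.0
```

```bash
python3 -m crank '[[0,0,0,0,0,0,-1],[0,0,0,0,0,0,-0.78],[0,0,0,0,0,0,-0.75],[0,0,0,0,0,0,-0.7],[0,0,0,0,0,0,-0.6],[0,0,0,0,0,0,-0.5],[0,0,0,0,0,0,-0.5],[0,0,0,0,0,0,-0.5]]' && python3 -m crank '[[0,0,-0.3,0,0,0,-0.5],[0,0,-0.5,0,0,0,-0.5],[0,0,-0.7,0,0,0,-0.5],[0,0,-0.9,0,0,0,-0.5],[0,0,-1,0,0,0,-0.5],[0,0,-1,0,0,0,-0.5],[-1,0,-0.5,0,0,0,-0.5],[-1,0,0,0,0,0,-0.5]]' && python3 -m crank '[[-1,0,0,0,0,0,-0.5],[-1,0,0,0,0,0,-0.5],[-1,0,0,0,0,0,-0.5],[-1,0,0,0,0,0,-0.5],[-1,0,0,0,0,0,-0.5],[-1,0,0,0,0,0,-0.5],[0,0,0,0,0,0,-0.5]]'
python3 - <<'E'
from h import *
a={n:optics.capture(n) for n in("scene","top")}
for n in a:
  for c in HUE:
    for k in blobs(a[n],c)[1][:2]: print(n,c,cv2.contourArea(k),quad(k).tolist())
f=lambda a,x,y:cv2.resize(cv2.cvtColor(a[y:y+110,x:x+100],4),(400,440),interpolation=cv2.INTER_CUBIC)
cv2.imwrite("pics/c7.png",np.hstack([f(a["scene"],315,105),f(a["top"],100,165)]))
E
```

```text
time_s: 28.2
ee_pos: [0.4623, 0.2496, 0.1256]
orientation: [158.1, -0.1, 93.5]
wrist_force: [-0.8, -0.5, -1.1]
width: 0.0235
grip_force: 0.2
time_s: 29.2
ee_pos: [0.3943, 0.1651, 0.311]
orientation: [157.8, -0.1, 93.6]
wrist_force: [-0.1, -0.3, -0.1]
width: 0.0236
grip_force: 0.0
time_s: 30.08
ee_pos: [0.4086, -0.0764, 0.3078]
orientation: [158.1, -0.0, 93.2]
wrist_force: [-0.0, -0.9, -0.1]
width: 0.0237
grip_force: 0.0
scene red 3470.5 [[418, 185], [346, 231], [345, 165], [399, 134]]
scene red 292.5 [[394, 280], [390, 296], [359, 296], [359, 271]]
scene green 5488.0 [[125, 259], [46, 276], [51, 198], [120, 185]]
scene green 1652.0 [[345, 211], [329, 198], [327, 150], [401, 110]]
scene blue 1523.0 [[328, 197], [312, 183], [311, 135], [381, 101]]
scene blue 1406.5 [[286, 177], [260, 220], [215, 208], [231, 177]]
top red 2443.5 [[201, 204], [102, 209], [114, 177], [201, 173]]
top green 6388.0 [[465, 285], [437, 378], [370, 355], [399, 263]]
top green 2295.0 [[185, 235], [104, 238], [115, 209], [221, 197]]
top blue 2285.5 [[187, 263], [103, 268], [116, 239], [219, 224]]
top blue 225.5 [[287, 255], [278, 271], [256, 255], [283, 232]]
```

View pics/c7.png

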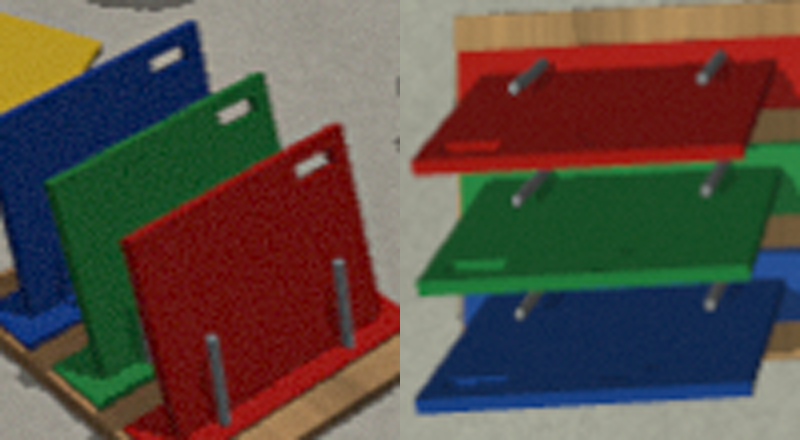

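All three boards sit parallel and evenly spaced in their own slots. One numeric check of the top edges before handing in.

```bash
python3 - <<'E'
from h import *
np.set_printoptions(precision=3,suppress=True)
O={"red":np.array([.570,.256,.013]),"green":np.array([.504,.252,.013])}
sc=lambda p:[p[0]/4+315,p[1]/4+105]; tp=lambda p:[(p[0]-400)/4+100,p[1]/4+165]
for c,s,t in(("red",[(125,240),(342,126)],[(743,152),(415,166)]),("green",[(48,183),(264,75)],[(750,273),(419,287)])):
    P,g=tri([sc(p) for p in s],[tp(p) for p in t]); d=P[1]-P[0]
    print(c,P.tolist(),g,"len",np.linalg.norm(d),"yaw",np.degrees(np.arctan2(-d[0],d[1])),"top in holder",R.from_euler("z",-3.4,degrees=True).apply(P.mean(0)-O[c]))
E
```

```text
red [[0.5160494580747876, 0.16386239380628162, 0.1337445868085788], [0.5070387093065094, 0.3440515092700962, 0.1312398290026806]] [0.004 0.006] len 0.18043166223438484 yaw 2.862815341832485 top in holder [-0.058  0.001  0.119]
green [[0.4500609071862817, 0.1583538221311216, 0.133105086071022], [0.4409620292282769, 0.3390114410685183, 0.1309802911586992]] [0.004 0.006] len 0.18089908682368672 yaw 2.8832836785611393 top in holder [-0.059  0.     0.119]
```

Both are within limits (top −58/−59 mm, 119 mm up, centred to 1 mm).

```bash
python3 -c "
from plant import r
print(r.finish_job())"
```

```text
the job is handed in; nothing more can be done
None
```

The red and green boards are seated in the holders of their own colour. My last camera check put both top edges within the limits, with the blue board still in place, and I handed the job in after about 30 s of robot time; the hand-in returned no verdict.

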